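# Try adapter sleeves on a pin gauge and pull the tight one

## Robot

A 7-joint arm with a two-finger parallel gripper is mounted at the origin on the work surface. World frame = base frame: x ahead of the robot, y to its left, z up, the work surface at z = 0. Lengths are in m, angles in rad, forces in N, time in s.
With the tool pointing down it reaches from about 0.35 to 0.9 m from the base axis. Payload 7.2 kg.
Tool frame: the origin (TCP) lies midway between the tips of the shut fingers; the grasp point (between the pads) lies 19 mm behind it (env.grip_point_offset is the distance from the TCP to the grasp point, in m); z points along the fingers, y is the line along which they close (so a half turn about z gives the same grasp; the last joint's range is limited). The gripper opens to 85 mm and grips with 20 to 120 N. Pads are 22 mm wide; open, the fingers measure 114 mm over their backs; the gripper's body (76 mm by 85 mm) begins 54 mm behind the grasp point. The pads swing forward as they close: fully open they stand 13 mm farther back than shut.
Start: joints at [-1.183, 0.411, -0.013, 1.596, 0.006, 1.134, -0.082], TCP at [0.275, 0.561, 0.231] pointing down, gripper open.
Joint ranges: [-2.95, 2.95], [-0.29, 1.99], [-1.47, 1.44], [0.14, 2.54], [-1.03, 4.17], [0.13, 1.85], [-2.86, 2.86]. Speed limits (rad/s): [2.39, 2.39, 3.01, 3.01, 3.14, 3.14, 3.14].

## Interface

Orientations are given as a unit quaternion [x, y, z, w].
In Python, from station import env, cams gives the robot as it stands. The module is installed in compiled form; this text tells all that it offers.
- The arm moves only by the tool step_arm, never from a script. Its argument "plan" is a list that holds one entry, the list of rows, each a list of 7 numbers: the closure, from -1 (fully open) to 1 (shut), then the shift along the tool's x, y, z in cm, then the turn, a rotation vector about the tool's x, y, z in rad. A call has 1 to 8 rows; each row shifts and turns the commanded pose from where the row before left it, along the tool's axes as they then stand; what a row does not reach is not made up. A row lasts 1/10 s, in which the tool goes at most 50 mm and 8.59 degrees, less where a joint would pass 70% of its speed; a pose out of reach is approached as far as the arm can. A call with a gripper value outside its range is refused whole. The fingers move at their own pace and stop on an object; "squeeze" is the grip in N (left out, the last holds). Time passes only in rows, so rows that do not move let the fingers close. It gives the time, the measured TCP pose, the force, the opening and the grip force at its end, in the units of the state.
- env.sense(): the state, without advancing time (a new reading comes with each control period).
- cams.capture(name): name is "scene" or "top" or "wrist"; returns the picture (480x640x3 uint8, red, green, blue); there is no depth.
- cams.get_calibration(name): a dict with "fx", "fy", "cx", "cy" (pixels), "pose" (4x4, takes a point from camera to world coordinates). Camera axes: x right, y down, z forward; pixel columns grow to the right and rows downward; lengths in m; the calibration is good to about 2 mm. The wrist camera is an equidistant fisheye: a pixel r from the principal point sees the ray r / f radians off the axis. A picture is of the moment at which its call begins: read the wrist's pose just before it. get_calibration takes no time and is no camera call; for the wrist camera it gives the pose at the moment of the call.
- env.job_done(): hands the job in; it is judged then, once.
Trained networks look in the newest picture that a camera, given by its name, has taken for a name from the list of things; names that differ only in an ending like _2 or _b are one class to them, and where a whole thing is asked for, a point or a joint stands for the part that bears it (a point fixed in the world has none). Each returns a list of dicts, best first, with "p" (0 to 1); they miss things now and then, are a little off and sometimes report something else, mostly with a low value. They report only what shows in the picture. A call takes as long as a camera call.
- cams.search_frame(camera, thing): "at" ([x, y, z] in m, in world coordinates, good to about 4 mm: the middle of the surface that is visible of it).
- cams.landmark_of(camera, thing): "at" ([x, y, z] in m, in world coordinates, good to about 4 mm: a listed point, or the origin of a listed thing).
The state is a dict: "time": time; "joint_pos": joint angles; "joint_vel": joint speeds; "joint_torque": joint torques, N m; "tool_pos": TCP position; "orientation": TCP orientation; "force": force on the tool from outside, world axes, zero at the start; "ft_torque": the same for the moment, N m; "grip_width": finger opening in m; "finger_force": force on a finger pad.
Only numpy, scipy, OpenCV 4.12 (cv2) and the standard library are available. Lean on these libraries where they do the work, as an engineer would, in place of code of your own. Each camera call takes 0.05 s, during which the arm holds its last target. There are 200 camera calls.

## Task

Three look-alike eyepiece adapter sleeves lie in the lanes of the pin gauge, each in front of its pin. First slide all three along their lanes onto the pins, each as far as it will go without forcing it; then leave the two that went fully home against the back plate where they are, and take the tight one that stopped short back off its pin and put it in the empty shallow tray. Do not disturb the other things on the bench.

Things in the scene. Friction and masses are not known exactly. Their poses are not given: they have to be found in the camera images.
- gauge: Heavy fixed pin gauge; origin under its centre, z up. Grey base plate 170 (x) x 210 (y) x 10 mm thick with three lanes along x, centred at y = -70, 0, +70 mm, each 37 mm wide between low rails (5 mm thick, tops 18 mm above the table, x = -85 to 65 mm). At its +x end a back plate (x = 65 to 85 mm, top 60 mm above the table) carries a level pin in each lane.
- pin_left (a point): Tip of the gauge's steel pin in the lane at y = +70 mm: x = 29 mm, 27 mm above the table. The pin, 22 mm thick with a tapered nose, points to the gauge's -x and is 36 mm long from the back plate's face. A sleeve fully home touches that face, its middle at gauge x = 45 mm; a tight one stops about 20 mm short.
- pin_mid (a point): Tip of the gauge's steel pin in the lane at y = 0 mm: x = 29 mm, 27 mm above the table. The pin, 22 mm thick with a tapered nose, points to the gauge's -x and is 36 mm long from the back plate's face. A sleeve fully home touches that face, its middle at gauge x = 45 mm; a tight one stops about 20 mm short.
- pin_right (a point): Tip of the gauge's steel pin in the lane at y = -70 mm: x = 29 mm, 27 mm above the table. The pin, 22 mm thick with a tapered nose, points to the gauge's -x and is 36 mm long from the back plate's face. A sleeve fully home touches that face, its middle at gauge x = 45 mm; a tight one stops about 20 mm short.
- sleeve_a: Aluminium adapter sleeve: an octagonal tube lying on one flat, 40 mm long, 34 mm across flats, with a round-looking bore 26 mm wide at both ends. Origin at its middle, on the bore axis; x along the bore. The three sleeves look the same outside and at their mouths; one has a ledge hidden inside that stops a pin part way (about 16 mm in). Mass about 50 g.
- sleeve_b: Aluminium adapter sleeve: an octagonal tube lying on one flat, 40 mm long, 34 mm across flats, with a round-looking bore 26 mm wide at both ends. Origin at its middle, on the bore axis; x along the bore. The three sleeves look the same outside and at their mouths; one has a ledge hidden inside that stops a pin part way (about 16 mm in). Mass about 50 g.
- sleeve_c: Aluminium adapter sleeve: an octagonal tube lying on one flat, 40 mm long, 34 mm across flats, with a round-looking bore 26 mm wide at both ends. Origin at its middle, on the bore axis; x along the bore. The three sleeves look the same outside and at their mouths; one has a ledge hidden inside that stops a pin part way (about 16 mm in). Mass about 50 g.
- tray: Reject tray: empty shallow grey open tray, 135 (x) x 125 (y) x 30 mm high, walls and floor about 4 mm. Origin at the centre of its underside. Loose, 0.4 kg.
- slide_box: Bystander: closed white slide block, 135 x 125 x 26 mm, with two rows of glass slides standing 6 mm out of its top. Origin under its centre.
- eyepiece: Bystander: black microscope eyepiece standing upright, 38 mm wide, 52 mm high. Origin under its centre.
- oil_bottle: Bystander: amber glass dropper bottle, 28 mm wide, 65 mm high. Origin under its centre.
- slide_jar: Bystander: clear jar with a white lid, 80 mm wide, 110 mm high. Origin under its centre.
- tally: Bystander: cell tally counter, 120 x 200 mm, 47 mm high. Origin under its centre.
- notebook: Bystander: closed spiral notebook, 100 x 150 x 12 mm. Origin under its centre.
- pen: Bystander: black pen lying on the table, 140 mm long, 8 mm thick, along its x. Origin under its middle.

How it is judged:
On the way:
1. all three sleeves have been slid onto pins as far as they go: two fully home, the tight one stopped by its ledge (each within 3 mm) (((x of sleeve_b in the frame of gauge between 0.042 and 0.048 m and z of sleeve_b in the frame of gauge between 0.023 and 0.031 m and angle between the x axis of each of sleeve_b, sleeve_c, sleeve_a and the x axis of gauge, either way round below 0.1 rad and linear speed of each of sleeve_b, sleeve_c below 0.01 m/s and x of sleeve_c in the frame of gauge between 0.042 and 0.048 m and z of sleeve_c in the frame of gauge between 0.023 and 0.031 m and x of sleeve_a in the frame of gauge between 0.022 and 0.028 m and z of sleeve_a in the frame of gauge between 0.023 and 0.031 m) or (x of sleeve_a in the frame of gauge between 0.042 and 0.048 m and z of sleeve_a in the frame of gauge between 0.023 and 0.031 m and angle between the x axis of each of sleeve_a, sleeve_c, sleeve_b and the x axis of gauge, either way round below 0.1 rad and linear speed of each of sleeve_a, sleeve_c below 0.01 m/s and x of sleeve_c in the frame of gauge between 0.042 and 0.048 m and z of sleeve_c in the frame of gauge between 0.023 and 0.031 m and x of sleeve_b in the frame of gauge between 0.022 and 0.028 m and z of sleeve_b in the frame of gauge between 0.023 and 0.031 m) or (x of sleeve_a in the frame of gauge between 0.042 and 0.048 m and z of sleeve_a in the frame of gauge between 0.023 and 0.031 m and angle between the x axis of each of sleeve_a, sleeve_b, sleeve_c and the x axis of gauge, either way round below 0.1 rad and linear speed of each of sleeve_a, sleeve_b below 0.01 m/s and x of sleeve_b in the frame of gauge between 0.042 and 0.048 m and z of sleeve_b in the frame of gauge between 0.023 and 0.031 m and x of sleeve_c in the frame of gauge between 0.022 and 0.028 m and z of sleeve_c in the frame of gauge between 0.023 and 0.031 m))), for 0.2 s.
At the end, for the whole second after the job is handed in: The two sleeves that fit are on their pins, fully home against the back plate (within 3 mm) and level; the tight sleeve lies in the tray, its middle at least about 12 mm inside the tray's edges and within 35 mm of the table, the tray flat; all released and at rest (((x of sleeve_b in the frame of gauge between 0.042 and 0.048 m and z of sleeve_b in the frame of gauge between 0.023 and 0.031 m and angle between the x axis of each of sleeve_b, sleeve_c and the x axis of gauge, either way round below 0.1 rad and linear speed of each of sleeve_b, sleeve_c, sleeve_a below 0.01 m/s and x of sleeve_c in the frame of gauge between 0.042 and 0.048 m and z of sleeve_c in the frame of gauge between 0.023 and 0.031 m and x of sleeve_a in the frame of tray between -0.055 and 0.055 m and y of sleeve_a in the frame of tray between -0.05 and 0.05 m and z of sleeve_a in the frame of tray between 0.015 and 0.035 m and angle between tray's own z axis and vertical below 0.05 rad) or (x of sleeve_a in the frame of gauge between 0.042 and 0.048 m and z of sleeve_a in the frame of gauge between 0.023 and 0.031 m and angle between the x axis of each of sleeve_a, sleeve_c and the x axis of gauge, either way round below 0.1 rad and linear speed of each of sleeve_a, sleeve_c, sleeve_b below 0.01 m/s and x of sleeve_c in the frame of gauge between 0.042 and 0.048 m and z of sleeve_c in the frame of gauge between 0.023 and 0.031 m and x of sleeve_b in the frame of tray between -0.055 and 0.055 m and y of sleeve_b in the frame of tray between -0.05 and 0.05 m and z of sleeve_b in the frame of tray between 0.015 and 0.035 m and angle between tray's own z axis and vertical below 0.05 rad) or (x of sleeve_a in the frame of gauge between 0.042 and 0.048 m and z of sleeve_a in the frame of gauge between 0.023 and 0.031 m and angle between the x axis of each of sleeve_a, sleeve_b and the x axis of gauge, either way round below 0.1 rad and linear speed of each of sleeve_a, sleeve_b, sleeve_c below 0.01 m/s and x of sleeve_b in the frame of gauge between 0.042 and 0.048 m and z of sleeve_b in the frame of gauge between 0.023 and 0.031 m and x of sleeve_c in the frame of tray between -0.055 and 0.055 m and y of sleeve_c in the frame of tray between -0.05 and 0.05 m and z of sleeve_c in the frame of tray between 0.015 and 0.035 m and angle between tray's own z axis and vertical below 0.05 rad))); the robot touches nothing.
It fails at once if a sleeve is forced: pressed against the gauge with more than 40 N (contact force between any of sleeve_a, sleeve_b, sleeve_c and gauge above 40 N).
It fails at once if a bystander is moved by more than 30 mm (distance of any of slide_box, eyepiece, oil_bottle, slide_jar, tally, notebook, pen from where it was at the start of the episode above 0.03 m).
It also fails if it takes over 56 s, if anything falls off the work surface, if the arm or the gripper's body presses on something with over 40 N, if the wrist force passes 120 N, or if a joint passes its speed limit or range.

## Working session

There is one attempt and no reset: what is moved stays moved. The work goes in short steps, Python scripts to look and compute and a tool call to move; the robot and the scene stay as the last step left them, time stands still between calls to the robot, and variables do not carry over. Pictures are saved under pics/ and viewed, at most 10 in all, crops included, and the job is handed in when it is done.

Besides the shell and the picture viewer there is one more tool, called after ">>>" as name(argument=value, ...) on one line, values as JSON. step_arm: Moves the arm, as the interface text tells. Its arguments: {"type":"object","properties":{"plan":{"type":"array","items":{"type":"array","items":{"type":"array","items":{"type":"number"}}}},"squeeze":{"type":"number"}},"required":["plan"]}

```bash
mkdir -p pics
cat > h.py <<'E'
from station import env, cams
import numpy as np, cv2
from scipy.spatial.transform import Rotation as R
np.set_printoptions(precision=4,suppress=True)
def snap(c,n):
    im=cams.capture(c); cv2.imwrite(f'pics/{n}.png',im[:,:,::-1]); return im
E
python3 - <<'E'
from h import *
s=env.sense(); print(s['time'],s['tool_pos'],R.from_quat(s['orientation']).as_matrix(),s['force'],s['grip_width'])
a=snap('scene','s1'); b=snap('top','t1')
for c in ['top','scene']:
  for t in ['gauge','pin_left','pin_mid','pin_right','sleeve_a','tray']:
    print(c,t,[(np.array(d['at']),round(d['p'],2)) for d in cams.landmark_of(c,t)][:5])
k=cams.get_calibration('top');print(k)
E
```

```text
0.0 [0.2749 0.5607 0.2305] [[-0.898   0.4401 -0.0006]
 [ 0.4401  0.898  -0.0015]
 [-0.0001 -0.0016 -1.    ]] [ 0.4783  0.3952 -0.1351] 0.08534985086704809
top gauge [(array([ 0.581 , -0.0283,  0.0003]), 0.68)]
top pin_left [(array([0.6167, 0.0412, 0.0251]), 0.63)]
top pin_mid [(array([ 0.6096, -0.0323,  0.0243]), 0.67), (array([ 0.5687, -0.0931,  0.0262]), 0.65)]
top pin_right [(array([ 0.5011, -0.3395,  0.0006]), 0.73), (array([ 0.6069, -0.0956,  0.0321]), 0.56), (array([0.5104, 0.3335, 0.0008]), 0.55), (array([0.6169, 0.0388, 0.0244]), 0.38)]
top sleeve_a [(array([ 0.5677, -0.0918,  0.0239]), 0.78), (array([ 0.5583, -0.0259,  0.0213]), 0.61), (array([0.5766, 0.0486, 0.0286]), 0.58), (array([0.6721, 0.259 , 0.0016]), 0.47), (array([ 0.3853, -0.1187,  0.0004]), 0.3)]
top tray [(array([ 0.5036, -0.337 ,  0.0003]), 0.77)]
scene gauge [(array([ 0.5843, -0.0261, -0.0005]), 0.62)]
scene pin_left [(array([0.619 , 0.0423, 0.028 ]), 0.64)]
scene pin_mid [(array([ 0.6127, -0.0299,  0.0245]), 0.67)]
scene pin_right [(array([ 0.6076, -0.0992,  0.0298]), 0.89)]
scene sleeve_a [(array([ 0.5695, -0.094 ,  0.0288]), 0.72), (array([ 0.5599, -0.0245,  0.0255]), 0.57), (array([0.5752, 0.0414, 0.0247]), 0.5)]
scene tray [(array([ 0.4999, -0.3382, -0.0028]), 0.72)]
{'fx': 587.0703505951896, 'fy': 587.0703505951896, 'cx': 319.4871076009889, 'cy': 242.7001171393747, 'pose': array([[-0.0874, -0.9717,  0.2194,  0.3102],
       [-0.9962,  0.0842, -0.024 ,  0.031 ],
       [ 0.0049, -0.2206, -0.9754,  1.3433],
       [ 0.    ,  0.    ,  0.    ,  1.    ]])}
```

View pics/t1.png

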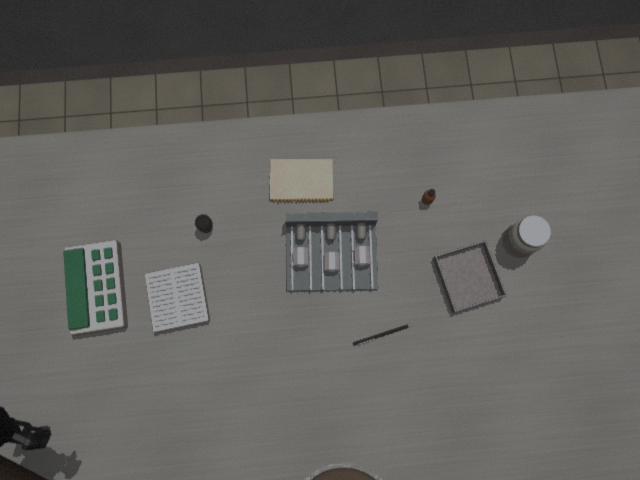

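View pics/s1.png

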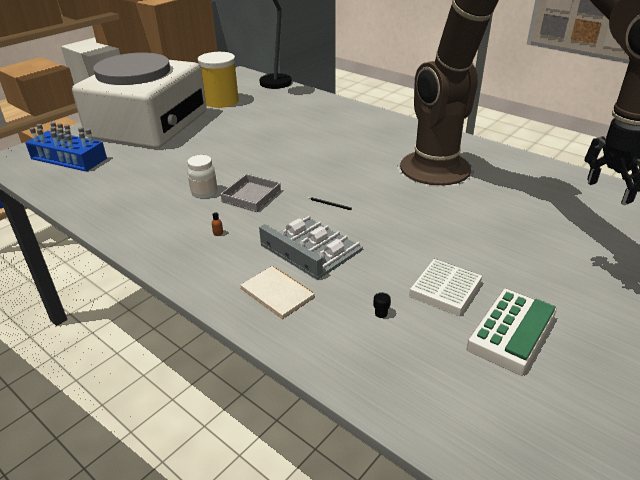

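The top view shows the gauge at about (332,250) with its back plate at the far end (+x). The sleeves are at (300,257), (331,262) and (361,255), the tray at (468,278) and the pen at (380,335). The scene view agrees. I'll move over the gauge and look with the wrist camera.

>>> step_arm(plan=[[[-0.3, 0, 0, 0, 0, 0, -0.13], [-0.3, 0, 0, 0, 0, 0, -0.13], [-0.3, 0, 0, 0, 0, 0, -0.117], [-0.3, -1.7, -4.1, 0, 0, 0, 0], [-0.3, -1.7, -4.1, 0, 0, 0, 0], [-0.3, -1.7, -4.1, 0, 0, 0, 0], [-0.3, -1.7, -4.1, 0, 0, 0, 0], [-0.3, -1.7, -4.1, 0, 0, 0, 0]]], squeeze=20)

```text
time: 1.5
tool_pos: [0.3441, 0.3485, 0.2315]
orientation: [0.039, 0.999, 0.0, 0.0]
force: [1.3, -0.4, -0.3]
grip_width: 0.0557
finger_force: 0.0
```

>>> step_arm(plan=[[[-0.3, -1.7, -4.1, 0, 0, 0, 0], [-0.3, -1.7, -4.1, 0, 0, 0, 0], [-0.3, -1.7, -4.1, 0, 0, 0, 0], [-0.3, -1.7, -4.1, 0, 0, 0, 0], [-0.3, -1.7, -4.1, 0, 0, 0, 0], [-0.3, -1.7, -4.1, 0, 0, 0, 0], [-0.3, -1.7, -4.1, 0, 0, 0, 0], [-0.3, -1.7, -4.1, 0, 0, 0, 0]]])

```text
time: 2.3
tool_pos: [0.4538, 0.0107, 0.2317]
orientation: [0.039, 0.999, 0.0, 0.001]
force: [0.9, 0.4, -0.2]
grip_width: 0.0557
finger_force: 0.0
```

>>> step_arm(plan=[[[-0.3, 0, 0, 0, 0, 0, 0], [-0.3, 0, 0, 0, 0, 0, 0]]])

```text
time: 2.5
tool_pos: [0.4536, 0.0118, 0.2313]
orientation: [0.041, 0.999, 0.0, 0.0]
force: [-0.6, 1.7, -0.4]
grip_width: 0.0562
finger_force: 0.0
```

Run:
```python
from h import *
s=env.sense(); print(s['time'],s['tool_pos'],R.from_quat(s['orientation']).as_matrix(),s['force'],s['grip_width'])
print(cams.get_calibration('wrist'))
snap('wrist','w1')
for t in ['gauge','pin_left','pin_mid','pin_right','sleeve_a']:
    print(t,[(np.array(d['at']),round(d['p'],2)) for d in cams.landmark_of('wrist',t)][:5])
```

```text
2.5 [0.4536 0.0118 0.2313] [[-0.9967  0.0813  0.0001]
 [ 0.0813  0.9967  0.0002]
 [-0.0001  0.0002 -1.    ]] [-0.6018  1.7166 -0.436 ] 0.05616259467941984
{'fx': 371.64829954431775, 'fy': 371.64829954431775, 'cx': 323.3850043251523, 'cy': 239.96065241842447, 'pose': array([[ 0.082 ,  0.9496,  0.3026,  0.3769],
       [ 0.9966, -0.0784, -0.0241,  0.0184],
       [ 0.0009,  0.3035, -0.9528,  0.3738],
       [ 0.    ,  0.    ,  0.    ,  1.    ]])}
gauge [(array([ 0.5713, -0.4657,  0.0002]), 0.28)]
pin_left [(array([0.612 , 0.0398, 0.0237]), 0.58)]
pin_mid [(array([ 0.6081, -0.0304,  0.0313]), 0.75)]
pin_right [(array([ 0.3877, -0.1239,  0.0031]), 0.75), (array([ 0.5622, -0.0927,  0.0274]), 0.68), (array([0.674 , 0.2583, 0.0039]), 0.52)]
sleeve_a [(array([ 0.5604, -0.0277,  0.0305]), 0.83), (array([ 0.5633, -0.0956,  0.026 ]), 0.76), (array([0.5756, 0.0406, 0.03  ]), 0.71)]
```

View pics/w1.png

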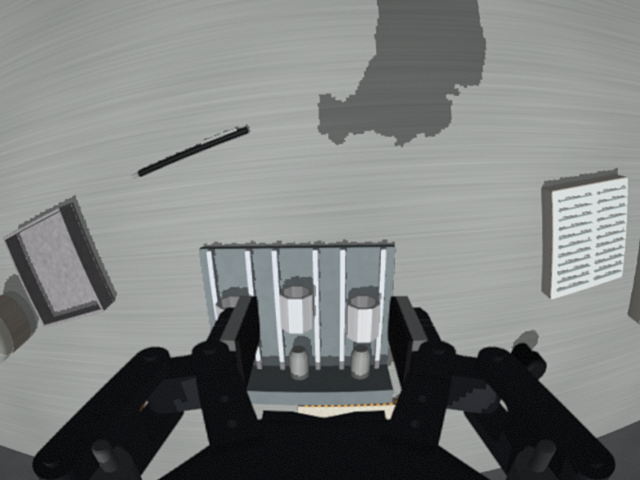

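The wrist view shows the near edge of the gauge's base running from (203,247) to (393,245). The rails run down the image, the middle and left sleeves are at (297,310) and (363,318), and the pins are at (299,362) and (361,362). I'll back-project the edges.

```bash
cat >> h.py <<'E'
def ray(cam,k,u,v,z):
    x,y=(u-k['cx'])/k['fx'],(v-k['cy'])/k['fy']
    if cam=='wrist':
        r=np.hypot(x,y); d=np.array([x/r*np.sin(r),y/r*np.sin(r),np.cos(r)])
    else: d=np.array([x,y,1])
    d=k['pose'][:3,:3]@d; o=k['pose'][:3,3]; return o+d*(z-o[2])/d[2]
E
python3 - <<'E'
from h import *
k=cams.get_calibration('wrist')
im=cv2.imread('pics/w1.png',0)
# bright rails in rows
for v in (262,275):
    row=im[v].astype(int); print(v,[(u,row[u]) for u in range(198,400) if row[u]>200])
print(im[236:256,230],im[236:256,360])
for u,v in [(203,247),(393,245)]: print(ray('wrist',k,u,v,.01))
E
```

```text
262 [(208, np.int64(221)), (209, np.int64(228)), (210, np.int64(230)), (211, np.int64(225)), (246, np.int64(214)), (247, np.int64(227)), (248, np.int64(230)), (249, np.int64(230)), (273, np.int64(224)), (274, np.int64(229)), (275, np.int64(227)), (276, np.int64(202)), (313, np.int64(212)), (314, np.int64(228)), (315, np.int64(229)), (316, np.int64(227)), (341, np.int64(227)), (342, np.int64(228)), (343, np.int64(230)), (344, np.int64(212)), (381, np.int64(219)), (382, np.int64(229)), (383, np.int64(228)), (384, np.int64(226))]
275 [(210, np.int64(226)), (211, np.int64(229)), (212, np.int64(228)), (247, np.int64(207)), (248, np.int64(227)), (249, np.int64(228)), (250, np.int64(227)), (273, np.int64(202)), (274, np.int64(227)), (275, np.int64(229)), (276, np.int64(229)), (277, np.int64(203)), (314, np.int64(227)), (315, np.int64(230)), (316, np.int64(228)), (317, np.int64(205)), (341, np.int64(228)), (342, np.int64(229)), (343, np.int64(230)), (344, np.int64(214)), (381, np.int64(228)), (382, np.int64(229)), (383, np.int64(227))]
[170 168 170 174 175 175 172 152 114  93  65  42  71 124 139 140 141 139
 137 139] [160 159 158 163 163 160 139 100  76  48  56 100 136 140 139 137 137 138
 137 137]
[ 0.49  -0.118  0.01 ]
[0.5032 0.0832 0.01  ]
```

Run:
```python
from h import *
k=cams.get_calibration('wrist')
im=cv2.imread('pics/w1.png',0).astype(int)
from scipy.ndimage import label
P=[];Y=[]
ys=[-91,-49,-21,21,49,91]
for v in range(256,286,2):
    l,n=label(im[v,198:400]>200)
    if n!=6: continue
    for i in range(6):
        P.append(ray('wrist',k,198+np.mean(np.where(l==i+1)[0]),v,.018)[:2]); Y.append(ys[i]/1000)
P=np.array(P);Y=np.array(Y)
# n.p - c = Y
from scipy.optimize import least_squares
r=least_squares(lambda q:-np.sin(q[0])*P[:,0]+np.cos(q[0])*P[:,1]-q[1]-Y,[0,0]); print(len(P),r.x,np.std(r.fun),abs(r.fun).max())
th,c=r.x
e=np.array([np.cos(th),np.sin(th)])
for u,v in [(230,247),(360,245.5),(297,246)]:
    print('x edge',ray('wrist',k,u,v,.01)[:2]@e)
S=np.array([[.5604,-.0277],[.5633,-.0956],[.5756,.0406]])
print(S@e,S@[-e[1],e[0]]-c)
# pins
for p in [(.612,.0398),(.6081,-.0304)]: print(np.array(p)@e)
k=cams.get_calibration('top')
for u,v in [(286.5,291.5),(377,290.5)]: print('top edge',ray('top',k,u,v,.01)[:2]@e,ray('top',k,u,v,.01)[:2]@[-e[1],e[0]]-c)
```

```text
90 [-0.0566  0.0088] 0.00026652528960850584 0.0005155131605321349
x edge 0.49637653166908946
x edge 0.4974599111970226
x edge 0.49662774782971947
[0.5611 0.5678 0.5724] [-0.0047 -0.0723  0.0644]
0.6087651898469757
0.6088457585101881
top edge 0.497186255500707 0.10284059102684814
top edge 0.4932402892548077 -0.10407561768315873
```

>>> step_arm(plan=[[[0.58, -2.3, -0.9, 4.2, 0, 0, 0], [0.58, -2.3, -0.9, 4.2, 0, 0, 0], [0.58, -2.25, -1.0, 4.4, 0, 0, 0], [0.58, 0, 0, 0, 0, 0, -0.017], [0.58, 0, 0, 0, 0, 0, 0]]])

```text
time: 3.3
tool_pos: [0.5185, -0.0205, 0.1023]
orientation: [0.03, 1.0, -0.0, -0.002]
force: [-0.5, 0.3, -0.5]
grip_width: 0.018
finger_force: 0.0
```

Run:
```python
from h import *
s=env.sense(); print(s['time'],s['tool_pos'],R.from_quat(s['orientation']).as_matrix(),s['force'],s['grip_width'])
print(cams.get_calibration('wrist')['pose'])
snap('wrist','w2')
for t in ['pin_left','pin_mid','pin_right','sleeve_a']:
    print(t,[(np.array(d['at']),round(d['p'],2)) for d in cams.landmark_of('wrist',t)][:5])
```

```text
3.3 [ 0.5185 -0.0205  0.1023] [[-0.9981  0.0609 -0.0038]
 [ 0.0609  0.9981 -0.0007]
 [ 0.0038 -0.0009 -1.    ]] [-0.4967  0.2814 -0.5496] 0.017957455103980627
[[ 0.0617  0.9522  0.2992  0.4422]
 [ 0.9981 -0.0588 -0.0188 -0.0154]
 [-0.0003  0.2998 -0.954   0.245 ]
 [ 0.      0.      0.      1.    ]]
pin_left []
pin_mid [(array([ 0.6082, -0.0291,  0.0313]), 0.89)]
pin_right []
sleeve_a [(array([ 0.5633, -0.0961,  0.0255]), 0.82), (array([ 0.5623, -0.0275,  0.0319]), 0.78), (array([0.577 , 0.0407, 0.0316]), 0.59)]
```

View pics/w2.png

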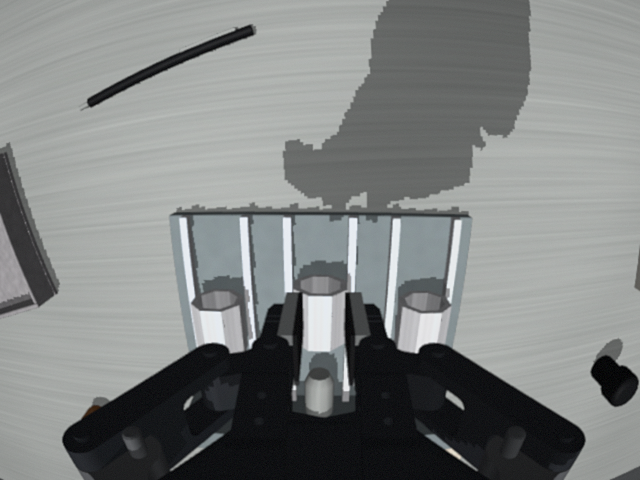

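The wrist view shows the pads at u≈297 and 357. The middle sleeve's rear mouth is at (322,285), and the rails beside it are at u≈288 and 352. I'll refit the rails from this closer picture.

```bash
cat > fit.py <<'E'
from h import *
import sys
from scipy.ndimage import label
from scipy.optimize import least_squares
k=cams.get_calibration('wrist')
im=cv2.imread('pics/w2.png',0).astype(int)
ys=[-91,-49,-21,21,49,91]
P=[];Y=[]
for v in range(218,275,2):
    l,n=label(im[v,170:480]>200)
    L=[np.where(l==i+1)[0] for i in range(n)]; L=[a for a in L if 3<len(a)<12]
    if len(L)!=6: continue
    for i in range(6):
        P.append(ray('wrist',k,170+L[i].mean(),v,.018)[:2]); Y.append(ys[i]/1000)
P=np.array(P);Y=np.array(Y)
r=least_squares(lambda q:-np.sin(q[0])*P[:,0]+np.cos(q[0])*P[:,1]-q[1]-Y,[0,0]); th,c=r.x
print(len(P),th,c,np.std(r.fun))
e=np.array([np.cos(th),np.sin(th)]);n=np.array([-e[1],e[0]])
s=np.array(env.sense()['tool_pos'])[:2]; print('tcp lane y',s@n-c,'along',s@e)
for u in (210,270,370,440):
    v=195+np.argmin(im[200:225,u])+5; print(u,v,im[v-3:v+6,u],ray('wrist',k,u,v+1.5,.01)[:2]@e)
for u,v in [(322,286)]: print('sleeve mouth',ray('wrist',k,u,v,.027)[:2]@e,ray('wrist',k,u,v,.027)[:2]@n-c)
S=np.array([[.5623,-.0275],[.5633,-.0961],[.577,.0407],[.6082,-.0291]]); print(S@e,S@n-c)
E
python3 fit.py
```

```text
168 -0.07397737846855681 0.016482649561999425 0.0010063099934737702
tcp lane y 0.001966591822220729 along 0.520234415057283
210 213 [106  88  60  49  79 121 144 147 147] 0.5022470875810768
270 213 [103  87  55  50  75 120 143 148 148] 0.502198808989458
370 213 [104  96  74  51  52  71  82  88  90] 0.5014547045270711
440 215 [100  87  58  48  77 125 147 147 145] 0.5017949613290795
sleeve mouth 0.5457340560650287 0.0019106476556732185
[0.5628 0.5689 0.5724 0.6087] [-0.0023 -0.0707  0.0668 -0.0006]
```

>>> step_arm(plan=[[[0.58, 0, -0.1, 4, 0, 0, -0.012], [0.58, 0, 0, 4, 0, 0, 0], [0.58, -0.6, 0, 0, 0, 0, 0], [0.58, -0.6, 0, 0, 0, 0, 0], [0.58, -0.6, 0, 0, 0, 0, 0], [0.58, -0.6, 0, 0, 0, 0, 0], [0.58, -0.6, 0, 0, 0, 0, 0]]])

```text
time: 4.25
tool_pos: [0.5508, -0.0232, 0.0252]
orientation: [0.025, 1.0, 0.0, 0.001]
force: [0.1, 0.2, 0.4]
grip_width: 0.0175
finger_force: 0.2
```

>>> step_arm(plan=[[[0.58, -0.5, 0, 0, 0, 0, 0], [0.58, -0.5, 0, 0, 0, 0, 0], [0.58, -0.4, 0, 0, 0, 0, 0]]])

```text
time: 4.55
tool_pos: [0.5637, -0.0239, 0.0237]
orientation: [0.025, 1.0, 0.0, 0.0]
force: [-1.1, 0.2, 0.6]
grip_width: 0.0182
finger_force: 0.4
```

>>> step_arm(plan=[[[0.58, -0.3, 0, 0, 0, 0, 0], [0.58, -0.2, 0, 0, 0, 0, 0]]])

```text
time: 4.75
tool_pos: [0.5684, -0.0242, 0.0235]
orientation: [0.025, 1.0, -0.0, -0.0]
force: [-0.4, 0.2, 0.6]
grip_width: 0.018
finger_force: 0.4
```

Run:
```python
from h import *
s=env.sense(); p=np.array(s['tool_pos']);th=-.073
e=np.array([np.cos(th),np.sin(th),0]);print(s['time'],p,p@e,s['force'],R.from_quat(s['orientation']).as_matrix())
snap('top','t2');snap('wrist','w3')
for c in ('top','wrist'):
  print([(np.array(d['at']),round(d['p'],2),np.array(d['at'])@e) for d in cams.landmark_of(c,'sleeve_a')][:4])
```

```text
4.75 [ 0.5684 -0.0242  0.0235] 0.5686343401446 [-0.4391  0.1868  0.6146] [[-0.9988  0.0498 -0.0003]
 [ 0.0498  0.9988  0.    ]
 [ 0.0003 -0.     -1.    ]]
[(array([0.5797, 0.0435, 0.0263]), 0.69, np.float64(0.5749833947858696)), (array([ 0.5645, -0.094 ,  0.0252]), 0.6, np.float64(0.569852464605688))]
[(array([0.574 , 0.0421, 0.0297]), 0.95, np.float64(0.5694006849460347)), (array([ 0.6022, -0.0297,  0.0319]), 0.59, np.float64(0.602762325411505)), (array([ 0.5628, -0.0943,  0.0266]), 0.56, np.float64(0.5681788727988352))]
```

>>> step_arm(plan=[[[0.58, -0.2, 0, 0, 0, 0, 0.023], [0.58, -0.2, 0, 0, 0, 0, 0], [0.58, -0.1, 0, 0, 0, 0, 0]]])

```text
time: 5.25
tool_pos: [0.5735, -0.0245, 0.0237]
orientation: [0.036, 0.999, -0.0, 0.0]
force: [-0.6, -0.1, -0.4]
grip_width: 0.0179
finger_force: 0.2
```

>>> step_arm(plan=[[[0.58, -0.1, 0, 0, 0, 0, 0], [0.58, -0.1, 0, 0, 0, 0, 0]]])

```text
time: 5.45
tool_pos: [0.5752, -0.0246, 0.0236]
orientation: [0.036, 0.999, 0.0, -0.0]
force: [-0.4, -1.1, 0.2]
grip_width: 0.0181
finger_force: 0.2
```

>>> step_arm(plan=[[[0.58, -0.1, 0, 0, 0, 0, 0], [0.58, -0.1, 0, 0, 0, 0, 0]]])

```text
time: 5.65
tool_pos: [0.5769, -0.0248, 0.0236]
orientation: [0.036, 0.999, 0.0, -0.0]
force: [-2.5, -0.6, 1.9]
grip_width: 0.0178
finger_force: 1.5
```

>>> step_arm(plan=[[[0.58, -0.1, 0, 0, 0, 0, 0], [0.58, -0.1, 0, 0, 0, 0, 0]]])

```text
time: 5.85
tool_pos: [0.5769, -0.0248, 0.0233]
orientation: [0.036, 0.999, 0.0, -0.002]
force: [-9.8, 1.1, 8.0]
grip_width: 0.0177
finger_force: 5.0
```

>>> step_arm(plan=[[[0.58, 1.7, 0, 0, 0, 0, 0], [0.58, 0.5, 0, -4, 0, 0, 0], [0.58, 1.5, -2.0, -1, 0, 0, 0], [0.58, 1.5, -4.1, 0, 0, 0, 0], [0.58, 0, -1.0, 1, 0, 0, 0], [0.58, 0, 0, 4, 0, 0, 0], [0.58, 0, 0, 0, 0, 0, 0]]])

```text
time: 6.55
tool_pos: [0.5195, -0.0919, 0.0202]
orientation: [0.037, 0.999, 0.0, -0.003]
force: [-0.8, -0.6, -0.3]
grip_width: 0.018
finger_force: 0.0
```

Run:
```python
from h import *
s=env.sense(); p=np.array(s['tool_pos']);th=-.073
e=np.array([np.cos(th),np.sin(th),0]);n=np.array([-e[1],e[0],0]);print(s['time'],p,p@e,p@n-.016,s['force'],R.from_quat(s['orientation']).as_matrix()[:,1])
snap('top','t2');snap('wrist','w3')
for c in ('top','wrist'):
  for d in cams.landmark_of(c,'sleeve_a')[:4]: a=np.array(d['at']);print(c,a,round(d['p'],2),a@e,a@n-.016)
```

```text
6.55 [ 0.5195 -0.0919  0.0202] 0.5248681021410819 -0.06979106652129011 [-0.8412 -0.6229 -0.2554] [ 0.0736  0.9973 -0.    ]
top [ 0.608  -0.0286  0.0207] 0.85 0.6084666494739769 -0.00017923902232963237
top [0.5792 0.0454 0.0267] 0.65 0.5743461496002419 0.07152314230748709
top [0.615  0.0433 0.0254] 0.34 0.6102039667337515 0.07203981475670357
wrist [ 0.5632 -0.0946  0.0287] 0.96 0.5685996880263872 -0.06927095621720326
wrist [ 0.6082 -0.0291  0.0329] 0.92 0.6087025844011401 -0.0006633203276332211
wrist [0.5764 0.042  0.0265] 0.8 0.5718015865034651 0.06792797907801865
```

View pics/w3.png

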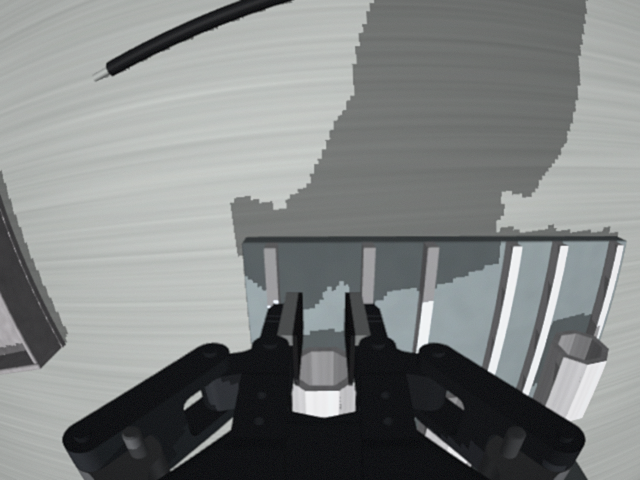

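The wrist view shows the pads in the right lane behind its sleeve, whose mouth is at (323,365) and centred between them. The networks place the middle sleeve about 25 mm up the gauge, which is the tight position. Next I'll push the right sleeve.

>>> step_arm(plan=[[[0.58, -0.7, 0, -0.2, 0, 0, 0], [0.58, -0.7, 0, 0, 0, 0, 0], [0.58, -0.7, 0, 0, 0, 0, 0], [0.58, -0.7, 0, 0, 0, 0, 0], [0.58, -0.7, 0, 0, 0, 0, 0], [0.58, -0.5, 0, 0, 0, 0, 0], [0.58, -0.3, 0, 0, 0, 0, 0], [0.58, -0.2, 0, 0, 0, 0, 0]]])

```text
time: 7.55
tool_pos: [0.5672, -0.0953, 0.0255]
orientation: [0.036, 0.999, -0.0, -0.0]
force: [-0.9, -0.4, 0.1]
grip_width: 0.0181
finger_force: 0.3
```

>>> step_arm(plan=[[[0.58, -0.2, 0, 0, 0, 0, 0], [0.58, -0.2, 0, 0, 0, 0, 0], [0.58, -0.1, 0, 0, 0, 0, 0]]])

```text
time: 7.85
tool_pos: [0.5722, -0.0956, 0.0256]
orientation: [0.036, 0.999, 0.0, 0.0]
force: [-0.3, -0.2, 0.1]
grip_width: 0.018
finger_force: 0.1
```

>>> step_arm(plan=[[[0.58, -0.1, 0, 0, 0, 0, 0], [0.58, -0.1, 0, 0, 0, 0, 0]]])

```text
time: 8.05
tool_pos: [0.5741, -0.0958, 0.0256]
orientation: [0.036, 0.999, 0.0, -0.0]
force: [-1.0, -0.4, 0.0]
grip_width: 0.0178
finger_force: 0.1
```

>>> step_arm(plan=[[[0.58, -0.1, 0, 0, 0, 0, 0], [0.58, -0.1, 0, 0, 0, 0, 0]]])

```text
time: 8.25
tool_pos: [0.5761, -0.0959, 0.0257]
orientation: [0.036, 0.999, 0.0, 0.0]
force: [-0.4, 0.6, -0.1]
grip_width: 0.0175
finger_force: 0.1
```

>>> step_arm(plan=[[[0.58, -0.1, 0, 0, 0, 0, 0]]])

```text
time: 8.35
tool_pos: [0.5771, -0.096, 0.0257]
orientation: [0.036, 0.999, 0.0, -0.0]
force: [-0.7, 0.3, -0.7]
grip_width: 0.0178
finger_force: 0.1
```

>>> step_arm(plan=[[[0.58, -0.2, 0, 0, 0, 0, 0], [0.58, -0.2, 0, 0, 0, 0, 0], [0.58, -0.2, 0, 0, 0, 0, 0], [0.58, -0.2, 0, 0, 0, 0, 0], [0.58, -0.1, 0, 0, 0, 0, 0]]])

```text
time: 8.85
tool_pos: [0.5863, -0.0966, 0.0256]
orientation: [0.036, 0.999, 0.0, 0.0]
force: [-0.7, -0.6, -0.4]
grip_width: 0.018
finger_force: 0.1
```

>>> step_arm(plan=[[[0.58, -0.1, 0, 0, 0, 0, 0], [0.58, -0.1, 0, 0, 0, 0, 0]]])

```text
time: 9.05
tool_pos: [0.588, -0.0968, 0.0256]
orientation: [0.036, 0.999, 0.0, -0.0]
force: [-0.1, -0.5, -0.5]
grip_width: 0.018
finger_force: 0.1
```

>>> step_arm(plan=[[[0.58, -0.1, 0, 0, 0, 0, 0], [0.58, -0.1, 0, 0, 0, 0, 0]]])

```text
time: 9.25
tool_pos: [0.5901, -0.0969, 0.0257]
orientation: [0.036, 0.999, 0.0, 0.0]
force: [-0.3, 0.6, 0.4]
grip_width: 0.0183
finger_force: 0.1
```

>>> step_arm(plan=[[[0.58, -0.1, 0, 0, 0, 0, 0]]])

```text
time: 9.35
tool_pos: [0.5911, -0.097, 0.0257]
orientation: [0.036, 0.999, 0.0, -0.0]
force: [-0.3, 0.3, -1.3]
grip_width: 0.0178
finger_force: 0.1
```

>>> step_arm(plan=[[[0.58, -0.1, 0, 0, 0, 0, 0]]])

```text
time: 9.45
tool_pos: [0.5919, -0.097, 0.0256]
orientation: [0.036, 0.999, 0.0, -0.0]
force: [-3.4, 0.1, 0.7]
grip_width: 0.0179
finger_force: 1.5
```

>>> step_arm(plan=[[[0.58, -0.1, 0, 0, 0, 0, 0]]])

```text
time: 9.55
tool_pos: [0.5919, -0.0971, 0.0255]
orientation: [0.036, 0.999, 0.0, -0.001]
force: [-6.2, 0.5, 5.6]
grip_width: 0.0179
finger_force: 3.3
```

>>> step_arm(plan=[[[0.58, -0.1, 0, 0, 0, 0, 0]]])

```text
time: 9.65
tool_pos: [0.5919, -0.0971, 0.0254]
orientation: [0.037, 0.999, 0.0, -0.002]
force: [-8.5, 0.9, 7.4]
grip_width: 0.0179
finger_force: 4.8
```

>>> step_arm(plan=[[[0.58, 1.7, 0, 0, 0, 0, 0], [0.58, 0.5, 0, -4.5, 0, 0, 0], [0.58, 2.0, 3, -1, 0, 0, 0], [0.58, 2.0, 4, 0, 0, 0, 0], [0.58, 1.0, 4, 0, 0, 0, 0], [0.58, 0, 3, 1, 0, 0, 0], [0.58, 0, 0, 4.5, 0, 0, 0], [0.58, 0, 0, 0, 0, 0, 0]]])

```text
time: 10.45
tool_pos: [0.5293, 0.0488, 0.0218]
orientation: [0.035, 0.999, -0.001, -0.003]
force: [-1.4, -0.3, 0.3]
grip_width: 0.0181
finger_force: 0.0
```

Run:
```python
from h import *
s=env.sense(); p=np.array(s['tool_pos']);th=-.073
e=np.array([np.cos(th),np.sin(th),0]);n=np.array([-e[1],e[0],0]);print(s['time'],p,p@e,p@n-.016,s['force'],R.from_quat(s['orientation']).as_matrix()[:,1])
snap('wrist','w4');snap('top','t4')
for c in ('top','wrist'):
  for d in cams.landmark_of(c,'sleeve_a')[:4]: a=np.array(d['at']);print(c,a,round(d['p'],2),a@e,a@n-.016)
```

```text
10.45 [0.5293 0.0488 0.0218] 0.5243442958999204 0.07129267282546695 [-1.3515 -0.2634  0.2753] [ 0.0698  0.9976 -0.0016]
top [ 0.6076 -0.0336  0.0228] 0.53 0.6084323907062906 -0.0051950965100216965
top [ 0.6242 -0.0972  0.024 ] 0.51 0.629626857163307 -0.0674149855456219
wrist [ 0.6075 -0.0304  0.03  ] 0.89 0.6080992644584441 -0.0020109126423727697
wrist [0.5765 0.0405 0.029 ] 0.62 0.5720107229434301 0.0664392675715545
```

>>> step_arm(plan=[[[0.58, -0.7, -0.1, -0.2, 0, 0, 0], [0.58, -0.7, 0, 0, 0, 0, 0], [0.58, -0.7, 0, 0, 0, 0, 0], [0.58, -0.7, 0, 0, 0, 0, 0], [0.58, -0.7, 0, 0, 0, 0, 0], [0.58, -0.5, 0, 0, 0, 0, 0], [0.58, -0.3, 0, 0, 0, 0, 0], [0.58, -0.2, 0, 0, 0, 0, 0]]])

```text
time: 11.45
tool_pos: [0.5773, 0.0433, 0.0274]
orientation: [0.036, 0.999, -0.0, -0.0]
force: [-1.6, 0.6, 0.5]
grip_width: 0.0179
finger_force: 0.3
```

>>> step_arm(plan=[[[0.58, -0.2, 0, 0, 0, 0, 0], [0.58, -0.2, 0, 0, 0, 0, 0], [0.58, -0.1, 0, 0, 0, 0, 0]]])

```text
time: 11.75
tool_pos: [0.5823, 0.043, 0.0276]
orientation: [0.036, 0.999, -0.0, 0.0]
force: [0.8, 0.5, 0.4]
grip_width: 0.0181
finger_force: 0.1
```

>>> step_arm(plan=[[[0.58, -0.1, 0, 0, 0, 0, 0], [0.58, -0.1, 0, 0, 0, 0, 0]]])

```text
time: 11.95
tool_pos: [0.5842, 0.0429, 0.0276]
orientation: [0.036, 0.999, 0.0, -0.0]
force: [-0.1, -0.5, 0.2]
grip_width: 0.0177
finger_force: 0.1
```

>>> step_arm(plan=[[[0.58, -0.1, 0, 0, 0, 0, 0], [0.58, -0.1, 0, 0, 0, 0, 0]]])

```text
time: 12.15
tool_pos: [0.5862, 0.0427, 0.0276]
orientation: [0.036, 0.999, 0.0, -0.0]
force: [-0.3, 0.5, 0.0]
grip_width: 0.0181
finger_force: 0.1
```

>>> step_arm(plan=[[[0.58, -0.1, 0, 0, 0, 0, 0], [0.58, -0.1, 0, 0, 0, 0, 0]]])

```text
time: 12.35
tool_pos: [0.5883, 0.0426, 0.0277]
orientation: [0.036, 0.999, 0.0, 0.0]
force: [-0.3, 0.2, -0.6]
grip_width: 0.018
finger_force: 0.1
```

>>> step_arm(plan=[[[0.58, -0.2, 0, 0, 0, 0, 0], [0.58, -0.2, 0, 0, 0, 0, 0], [0.58, -0.2, 0, 0, 0, 0, 0], [0.58, -0.2, 0, 0, 0, 0, 0], [0.58, -0.1, 0, 0, 0, 0, 0]]])

```text
time: 12.85
tool_pos: [0.5974, 0.0419, 0.0277]
orientation: [0.036, 0.999, 0.0, 0.0]
force: [-0.2, -0.5, 0.1]
grip_width: 0.0178
finger_force: 0.1
```

>>> step_arm(plan=[[[0.58, -0.1, 0, 0, 0, 0, 0], [0.58, -0.1, 0, 0, 0, 0, 0]]])

```text
time: 13.05
tool_pos: [0.5992, 0.0418, 0.0276]
orientation: [0.036, 0.999, 0.0, 0.0]
force: [0.0, 0.2, -0.2]
grip_width: 0.0179
finger_force: 0.1
```

>>> step_arm(plan=[[[0.58, -0.1, 0, 0, 0, 0, 0]]])

```text
time: 13.15
tool_pos: [0.6002, 0.0417, 0.0276]
orientation: [0.036, 0.999, 0.0, -0.0]
force: [0.7, -0.6, -0.0]
grip_width: 0.0182
finger_force: 0.1
```

>>> step_arm(plan=[[[0.58, -0.1, 0, 0, 0, 0, 0]]])

```text
time: 13.25
tool_pos: [0.6012, 0.0416, 0.0276]
orientation: [0.036, 0.999, 0.0, -0.0]
force: [-0.5, -0.4, 0.5]
grip_width: 0.0177
finger_force: 0.1
```

>>> step_arm(plan=[[[0.58, -0.1, 0, 0, 0, 0, 0]]])

```text
time: 13.35
tool_pos: [0.6015, 0.0415, 0.0275]
orientation: [0.036, 0.999, -0.0, -0.001]
force: [-4.3, -0.5, 1.5]
grip_width: 0.0182
finger_force: 2.1
```

>>> step_arm(plan=[[[0.58, -0.1, 0, 0, 0, 0, 0]]])

```text
time: 13.45
tool_pos: [0.6015, 0.0416, 0.0274]
orientation: [0.036, 0.999, -0.0, -0.002]
force: [-7.3, 0.8, 5.9]
grip_width: 0.0179
finger_force: 4.1
```

All three sleeves are seated. The left and right stopped at a pusher position of about 0.597 along the lanes and the middle at 0.577, so the middle one is tight. Next I'll go above it and check alignment.

>>> step_arm(plan=[[[0.58, 1.7, 0, 0, 0, 0, 0], [0.58, 0, 0, -4.5, 0, 0, 0], [0.58, -0.5, -2.5, -2.5, 0, 0, 0], [-0.27, -1.0, -3.4, 0, 0, 0, 0], [-0.27, -1.2, -1.0, 0, 0, 0, 0], [-0.27, 0, 0, 0, 0, 0, 0], [-0.27, 0, 0, 0, 0, 0, 0]]])

```text
time: 14.15
tool_pos: [0.6079, -0.0272, 0.097]
orientation: [0.036, 0.999, 0.0, -0.0]
force: [0.1, -0.7, -0.3]
grip_width: 0.0543
finger_force: 0.0
```

Run:
```python
from h import *
s=env.sense(); p=np.array(s['tool_pos']);th=-.073
e=np.array([np.cos(th),np.sin(th),0]);n=np.array([-e[1],e[0],0]);print(s['time'],p,p@e,p@n-.016,s['force'],R.from_quat(s['orientation']).as_matrix()[:,1],s['grip_width'])
snap('wrist','w5');snap('top','t5');snap('scene','s5')
for c in ('top','wrist','scene'):
  for d in cams.landmark_of(c,'sleeve_a')[:4]: a=np.array(d['at']);print(c,a,round(d['p'],2),a@e,a@n-.016)
```

```text
14.15 [ 0.6079 -0.0272  0.097 ] 0.6082898529700161 0.001177444908933338 [ 0.1113 -0.7363 -0.3321] [0.0727 0.9974 0.0006] 0.05429857992640014
top [0.6329 0.0435 0.026 ] 0.63 0.6280417063241229 0.07354482183512416
top [ 0.6187 -0.0984  0.0266] 0.46 0.6242290276238609 -0.06901293306136883
wrist [ 0.618  -0.1015  0.0264] 0.88 0.6237569910071569 -0.07215573140559817
wrist [0.6304 0.0348 0.0284] 0.84 0.6261829006921268 0.06468565473982339
scene [ 0.6069 -0.0289  0.0239] 0.68 0.607391459676954 -0.0005586687264620017
scene [0.6303 0.0395 0.0255] 0.67 0.6257403716726202 0.06936584363204713
scene [ 0.6285 -0.0983  0.0293] 0.45 0.633995633599639 -0.0681984346182178
scene [ 0.5775 -0.471  -0.0019] 0.28 0.6103144047625766 -0.44362551062734995
```

View pics/w5.png

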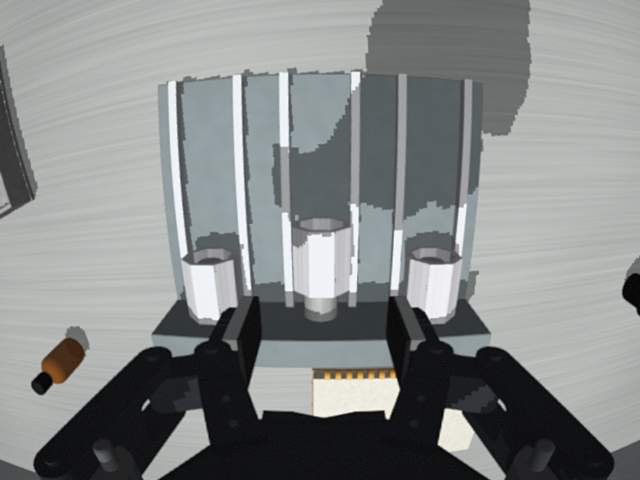

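The wrist view shows the middle sleeve short, with its pin visible at (322,305), and the outer two tight against the back plate at (210,285) and (434,285). The pads at u≈245 and 400 are centred on the middle sleeve at u≈322. I'll descend and grip.

>>> step_arm(plan=[[[-0.27, 0, -0.1, 3.5, 0, 0, 0], [-0.27, 0, 0, 2.5, 0, 0, 0], [-0.27, 0, 0, 1.6, 0, 0, 0], [-0.27, 0, 0, 0, 0, 0, 0]]])

```text
time: 14.85
tool_pos: [0.6064, -0.0286, 0.0195]
orientation: [0.036, 0.999, -0.0, -0.002]
force: [-0.3, -0.1, 1.1]
grip_width: 0.054
finger_force: 0.0
```

>>> step_arm(plan=[[[0.1, 0, 0, 0, 0, 0, 0], [0.4, 0, 0, 0, 0, 0, 0], [0.4, 0, 0, 0, 0, 0, 0], [0.4, 0, 0, 0, 0, 0, 0]]], squeeze=20)

```text
time: 15.25
tool_pos: [0.6087, -0.029, 0.0227]
orientation: [0.036, 0.999, 0.0, 0.001]
force: [-0.0, 0.1, 3.2]
grip_width: 0.0335
finger_force: 21.9
```

>>> step_arm(plan=[[[0.4, 0.2, 0, 0, 0, 0, 0], [0.4, 0.5, 0, 0, 0, 0, 0], [0.4, 0.7, 0, 0, 0, 0, 0]]], squeeze=30)

```text
time: 15.55
tool_pos: [0.5957, -0.0281, 0.0228]
orientation: [0.036, 0.999, 0.0, 0.002]
force: [3.4, -0.0, 6.2]
grip_width: 0.0331
finger_force: 30.5
```

>>> step_arm(plan=[[[0.4, 1.0, 0, 0, 0, 0, 0], [0.4, 1.0, 0, 0, 0, 0, 0], [0.4, 0.8, 0, 0, 0, 0, 0], [0.4, 0, 0, -1, 0, 0, 0], [0.4, 0, 0, -2, 0, 0, 0]]])

```text
time: 16.05
tool_pos: [0.5638, -0.0259, 0.0508]
orientation: [0.036, 0.999, -0.0, -0.002]
force: [-0.3, -0.8, -0.5]
grip_width: 0.0332
finger_force: 30.0
```

>>> step_arm(plan=[[[0.4, 0, 0, -3, 0, 0, 0], [0.4, 0, 0, -4, 0, 0, 0], [0.4, 0, 0, 0, 0, 0, 0]]])

```text
time: 16.35
tool_pos: [0.5684, -0.0263, 0.1266]
orientation: [0.037, 0.999, 0.0, 0.003]
force: [1.3, 0.0, -0.4]
grip_width: 0.0332
finger_force: 30.0
```

Run:
```python
from h import *
s=env.sense(); p=np.array(s['tool_pos']);th=-.073
e=np.array([np.cos(th),np.sin(th),0]);n=np.array([-e[1],e[0],0]);print(s['time'],p,p@e,s['force'],R.from_quat(s['orientation']).as_matrix()[:,1],s['grip_width'])
w=snap('wrist','w6');t=snap('top','t6')
for c in ('top','scene'):
  for d in cams.landmark_of(c,'tray')[:1]: print(c,np.array(d['at']),d['p'])
for d in cams.landmark_of('top','sleeve_a')[:4]: a=np.array(d['at']);print(a,round(d['p'],2),a@e,a@n-.016)
k=cams.get_calibration('top')
c=[(434,258),(487,243),(503,292),(454,312)]
q=np.array([ray('top',k,u,v,.03) for u,v in c]); print(q.mean(0),q)
cv2.imwrite('pics/c6.png',np.hstack([w,cv2.resize(t[190:350,260:520],(520,320))[:, :] if 0 else cv2.copyMakeBorder(t[190:350,240:400],0,320,0,0,cv2.BORDER_CONSTANT)])[:,:,::-1])
```

```text
16.35 [ 0.5684 -0.0263  0.1266] 0.568813411120762 [ 1.306   0.0349 -0.4051] [0.0732 0.9973 0.001 ] 0.03316413263145221
top [ 0.5014 -0.3368  0.0012] 0.76
scene [ 0.4978 -0.3371 -0.0005] 0.84
[0.6331 0.0429 0.0288] 0.64 0.6282849347693968 0.07296100686151558
[ 0.4992 -0.3334  0.03  ] [[ 0.5474 -0.2586  0.03  ]
 [ 0.5717 -0.3845  0.03  ]
 [ 0.4564 -0.4035  0.03  ]
 [ 0.4213 -0.2871  0.03  ]]
```

View pics/c6.png

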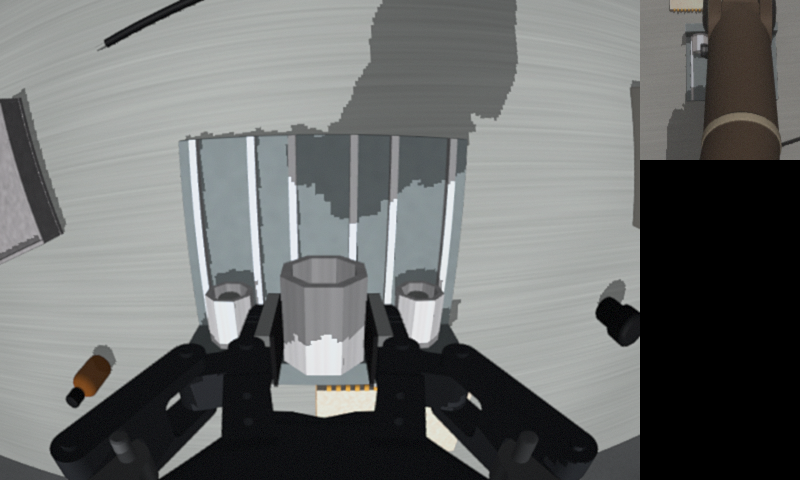

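The wrist view shows the sleeve held between the pads at (323,315), with the other two still home at (229,310) and (419,310). Now to the tray.

>>> step_arm(plan=[[[0.4, 0.55, -3.9, 0, 0, 0, 0], [0.4, 0.55, -3.9, 0, 0, 0, 0], [0.4, 0.55, -3.9, 0, 0, 0, 0], [0.4, 0.55, -3.9, 0, 0, 0, 0], [0.4, 0.55, -3.9, 0, 0, 0, 0], [0.4, 0.55, -3.9, 0, 0, 0, 0], [0.4, 0.55, -3.9, 0, 0, 0, 0], [0.4, 0.55, -3.9, 0, 0, 0, 0]]])

```text
time: 17.4
tool_pos: [0.4982, -0.335, 0.1202]
orientation: [0.036, 0.999, 0.001, -0.001]
force: [0.8, -0.2, -0.6]
grip_width: 0.0332
finger_force: 30.0
```

>>> step_arm(plan=[[[0.4, 0, 0, 0, 0, 0, -0.135], [0.4, 0, 0, 0, 0, 0, -0.135], [0.4, 0, 0, 0, 0, 0, 0]]])

```text
time: 17.7
tool_pos: [0.4985, -0.3339, 0.1202]
orientation: [-0.099, 0.995, 0.001, -0.001]
force: [-0.3, -0.6, -1.0]
grip_width: 0.0329
finger_force: 30.1
```

Run:
```python
from h import *
s=env.sense(); print(s['time'],s['tool_pos'],R.from_quat(s['orientation']).as_matrix()[:,1],s['grip_width'])
snap('wrist','w7');cams.capture('scene')
for c in ('wrist','scene'): print([(np.array(d['at']),d['p']) for d in cams.landmark_of(c,'tray')[:1]])
```

```text
17.7 [ 0.4985 -0.3339  0.1202] [-0.197   0.9804  0.0019] 0.03291451964954552
[(array([ 0.5016, -0.3351, -0.0027]), 0.67)]
[(array([ 0.498 , -0.3386, -0.0016]), 0.66)]
```

View pics/w7.png

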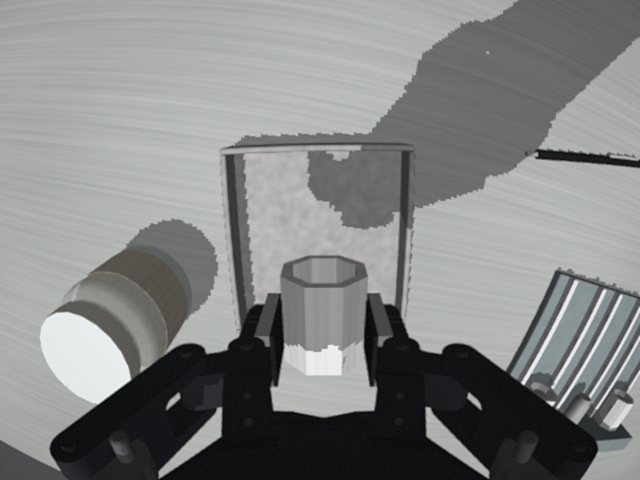

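The wrist view shows the tray at u 222–413, squared to the gripper, with the sleeve at (323,315) over its middle. The jar is at the left, with its lid at (85,357). I'll check clearance to the jar before lowering.

Run:
```python
from h import *
k=cams.get_calibration('wrist');s=env.sense();p=np.array(s['tool_pos']);M=R.from_quat(s['orientation']).as_matrix()
for u,v in [(85,357),(133,360),(41,340),(110,400),(60,450),(588,445),(185,350)]: 
  a=ray('wrist',k,u,v,.11); print(u,v,a,M.T@(a-p))
for c in ('wrist','scene','top'):
  if c=='top': cams.capture(c)
  print([(np.array(d['at']),d['p'],M.T@(np.array(d['at'])-p)) for d in cams.landmark_of(c,'slide_jar')[:1]])
```

```text
85 357 [ 0.5715 -0.4646  0.11  ] [-0.0453 -0.1425  0.011 ]
133 360 [ 0.5618 -0.43    0.11  ] [-0.0426 -0.1067  0.011 ]
41 340 [ 0.5709 -0.5004  0.11  ] [-0.0379 -0.1776  0.011 ]
110 400 [ 0.602  -0.4506  0.11  ] [-0.078  -0.1347  0.011 ]
60 450 [ 0.6897 -0.515   0.11  ] [-0.1516 -0.2149  0.0108]
588 445 [ 0.6012 -0.0957  0.11  ] [-0.1459  0.2136  0.0111]
185 350 [ 0.545  -0.3981  0.11  ] [-0.0323 -0.0722  0.011 ]
[(array([ 0.5735, -0.4683,  0.0007]), 0.58, array([-0.0467, -0.1466,  0.1203]))]
[(array([ 0.5749, -0.4696, -0.002 ]), 0.57, array([-0.0478, -0.1482,  0.123 ]))]
[]
```

>>> step_arm(plan=[[[0.4, 0, 0, 4, 0, 0, 0], [0.4, 0, 0, 3, 0, 0, 0], [0.4, 0, 0, 1.5, 0, 0, 0], [0.4, 0, 0, 0.8, 0, 0, 0], [0.4, 0, 0, 0, 0, 0, 0]]])

```text
time: 18.6
tool_pos: [0.4994, -0.3339, 0.0282]
orientation: [-0.098, 0.995, 0.0, -0.0]
force: [0.5, 0.3, -0.2]
grip_width: 0.0334
finger_force: 30.1
```

>>> step_arm(plan=[[[0.4, 0, 0, 0.2, 0, 0, 0], [0.4, 0, 0, 0, 0, 0, 0]]])

```text
time: 18.8
tool_pos: [0.5003, -0.3344, 0.0277]
orientation: [-0.098, 0.995, -0.001, 0.001]
force: [-0.2, 0.3, -0.9]
grip_width: 0.0328
finger_force: 30.1
```

>>> step_arm(plan=[[[0.4, 0, 0, 0.5, 0, 0, 0], [0.4, 0, 0, 0.2, 0, 0, 0], [0.4, 0, 0, 0, 0, 0, 0]]])

```text
time: 19.1
tool_pos: [0.4994, -0.3338, 0.0195]
orientation: [-0.098, 0.995, 0.0, -0.0]
force: [0.2, -0.6, -0.2]
grip_width: 0.0334
finger_force: 30.1
```

>>> step_arm(plan=[[[0.4, 0, 0, 0.2, 0, 0, 0], [0.4, 0, 0, 0, 0, 0, 0]]])

```text
time: 19.3
tool_pos: [0.4994, -0.3339, 0.0174]
orientation: [-0.098, 0.995, 0.0, -0.0]
force: [-0.1, 0.5, -0.3]
grip_width: 0.0328
finger_force: 30.1
```

Release, then rise.

>>> step_arm(plan=[[[0.2, 0, 0, 0, 0, 0, 0], [-0.1, 0, 0, 0, 0, 0, 0], [-0.2, 0, 0, 0, 0, 0, 0], [-0.2, 0, 0, 0, 0, 0, 0]]])

```text
time: 19.7
tool_pos: [0.4997, -0.334, 0.0178]
orientation: [-0.098, 0.995, -0.0, 0.0]
force: [-0.3, -0.3, 0.3]
grip_width: 0.0514
finger_force: 0.0
```

>>> step_arm(plan=[[[-0.2, 0, 0, -2, 0, 0, 0], [-0.2, 0, 0, -4, 0, 0, 0], [-0.2, 0, 0, -4, 0, 0, 0], [-0.2, 0, 0, -4, 0, 0, 0], [-0.2, 4, 0, 0, 0, 0, 0], [-0.2, 4, 0, 0, 0, 0, 0], [-0.2, 0, 0, 0, 0, 0, 0]]])

```text
time: 20.4
tool_pos: [0.4156, -0.3517, 0.1583]
orientation: [-0.095, 0.995, -0.0, -0.001]
force: [-0.4, 0.8, -0.6]
grip_width: 0.0514
finger_force: 0.0
```

Run:
```python
from h import *
s=env.sense(); th=-.073
e=np.array([np.cos(th),np.sin(th),0]);n=np.array([-e[1],e[0],0]); print(s['time'],s['tool_pos'],s['grip_width'])
w=snap('wrist','w8');t=snap('top','t8');sc=snap('scene','s8')
for c in ('wrist','top','scene'):
  for d in cams.landmark_of(c,'sleeve_a')[:4]: a=np.array(d['at']);print(c,a,round(d['p'],2),a@e,a@n-.016)
cv2.imwrite('pics/c8.png',cv2.vconcat([cv2.resize(t[190:330,270:530],(780,420)),cv2.copyMakeBorder(sc[180:340,190:510],0,0,0,460,cv2.BORDER_CONSTANT)])[:,:,::-1])
```

```text
20.4 [ 0.4156 -0.3517  0.1583] 0.05141300808144022
wrist [ 0.5017 -0.3369  0.0245] 0.89 0.5249356764009825 -0.31541114815825244
wrist [0.6334 0.0374 0.0336] 0.62 0.6289852792703989 0.06749753565907328
top [0.6317 0.0421 0.0259] 0.78 0.6269470115580126 0.07206102826152624
top [ 0.6204 -0.0962  0.0251] 0.58 0.6257640425866108 -0.06669480255077764
top [ 0.4989 -0.3373  0.0161] 0.53 0.5221723077608855 -0.3160143013385712
top [ 0.5031 -0.3384 -0.001 ] 0.21 0.5264413505289124 -0.3168050439292778
scene [ 0.4994 -0.3341  0.0187] 0.71 0.522437583522869 -0.31278635636225827
scene [0.6316 0.0417 0.0268] 0.56 0.6268764519621502 0.07165480007019563
scene [ 0.6216 -0.0977  0.031 ] 0.4 0.6270702493779308 -0.06810328535802436
```

View pics/c8.png

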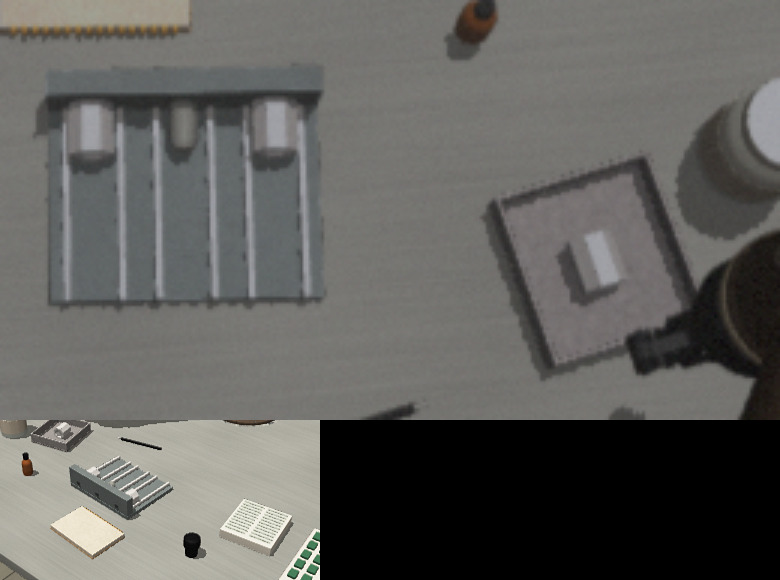

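The picture shows the two outer sleeves against the back plate at (92,130) and (274,127). The tight one lies in the middle of the tray at (600,262), and nothing else has moved.

```bash
python3 -c "
from station import env
print(env.job_done())"
```

```text
the job is handed in; nothing more can be done
None
```

The job is handed in: the left and right sleeves are fully home on their pins, the tight middle one is in the tray, and the last pictures show no bystander disturbed; the hand-in call returned no verdict.

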